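Roll down a door facing and crate its cam locks

ROBOT

A 6-joint arm with a two-finger parallel gripper is mounted at the origin on the work surface. World frame = base frame: x ahead of the robot, y to its left, z up, the work surface at z = 0. Lengths are in m, angles in degrees, forces in N, time in s.
With the tool pointing down it reaches from about 0.375 to 0.975 m from the base axis. Payload 3.8 kg.
Tool frame: the origin (TCP) lies between the finger pads, 19 mm behind the fingertips; this is the grasp point; z points along the fingers, y is the line along which they close (so a half turn about z gives the same grasp; the last joint's range is limited). The gripper opens to 88 mm and grips with 3 to 60 N. Pads are 18 mm wide; open, the fingers measure 123 mm over their backs; the gripper's body (75 mm by 187 mm) begins 45 mm behind the grasp point.
Start: joints at [-75.797, 15.12, 91.902, -0, 72.978, -2.114], TCP at [0.19, -0.648, 0.257] pointing down, gripper open.
Joint ranges: [-150.88, 150.88], [-54.13, 125.18], [17.81, 147.31], [-75.09, 255.09], [0, 152.58], [-146.25, 146.25]. Speed limits (degrees/s): [147.25, 147.25, 180, 180, 180, 180].

INTERFACE

Orientations are given as [roll, pitch, yaw] about the fixed x, y, z axes, in that order (R = Rz(yaw) Ry(pitch) Rx(roll)).
In Python, from cell import r gives the robot as it stands.
- The arm moves only by the shell command python3 -m jog 'ROWS' [FORCE]. ROWS is JSON, a list of rows, each an object of numbers: "hand": the gripper command: -1 is fully open, 1 is shut, values between are in proportion; "tx", "ty", "tz": the shift along the tool's x, y, z in m; "twist": the turn about the tool's z in rad. A call has 1 to 5 rows; each row shifts and turns the commanded pose from where the row before left it, along the tool's axes as they then stand; what a row does not reach is not made up. A row lasts 1/8 s, in which the tool goes at most 62.5 mm and 10.7 degrees, less where a joint would pass 70% of its speed; a pose out of reach is approached as far as the arm can. A call is refused whole if a number of a shift passes 0.0625 or a number of a turn 0.188, either way. A call with a gripper value outside its range is refused whole. The fingers move at their own pace and stop on an object; FORCE is the grip in N (left out, the last holds). Time passes only in rows, so rows that do not move let the fingers close. It gives the time, the measured TCP pose, the force, the opening and the grip force at its end, in the units of the state.
- r.sense(): the state, without advancing time (a new reading comes with each control period).
- r.camera(name): name is "scene" or "top" or "wrist"; returns the picture (400x640x3 uint8, red, green, blue); there is no depth.
- r.camera_info(name): a dict with "fx", "fy", "cx", "cy" (pixels), "k1" (the pictures are not rectified: a ray, as slopes to the right and down, at radius r is drawn at 1 + k1 r^2 times it, then the intrinsics apply), "cam_to_world" (4x4, takes a point from camera to world coordinates); the wrist camera has in their place "mount" (4x4, takes a point from camera to tool coordinates, whose origin is the TCP and whose axes are the flange's). Camera axes: x right, y down, z forward; pixel columns grow to the right and rows downward; lengths in m; the calibration is good to about 2 mm. A picture is of the moment at which its call begins: read the wrist's pose just before it. camera_info takes no time and is no camera call.
- r.sign_off(): hands the job in; it is judged then, once.
The state is a dict: "clock": time; "joint_positions": joint angles; "dq": joint speeds; "tau": joint torques, N m; "tcp_pos": TCP position; "tcp_rot": TCP orientation; "contact_force": force on the tool from outside, world axes, zero at the start; "moment": the same for the moment, N m; "gripper_width": finger opening in m; "finger_force": force on a finger pad.
Only numpy, scipy, OpenCV 4.12 (cv2) and the standard library are available. Lean on these libraries where they do the work, as an engineer would, in place of code of your own. Each camera call takes 0.05 s, during which the arm holds its last target. There are 200 camera calls.

TASK

Take the hand roller from its rest and roll it firmly along the metal facing of the green cabinet door until all five slats are flush with the green frame, pressing the door with the roller only and never with the gripper, then hang the roller back in its rest. Stand every cam lock that is on the bench upright in the divided crate, one to a cell, with its tongue pointing towards the side of the crate that carries the bronze keyhole plate; leave the other hardware where it is.

Things in the scene. Friction and masses are not known exactly. Their poses are not given: they have to be found in the camera images.
- door: Green tin cabinet door, fixed, lying face up, 116 (x) by 240 mm (y); origin: centre of its underside. Green frame top at z 14 mm. Inside it a bare-metal facing 76 (x) by 188 mm (y): five slats 76 x 36 mm side by side along y, 38 mm pitch; unpressed their tops are at z 18 mm, fully pressed at 14 mm, flush with the frame. Hinge knuckles at the -y end, brass lock face at +y.
- slat0 (a joint): How far facing slat 0 (first from the door's -y end, centre at y = -76 mm in the door's frame) has been pressed down, in m: about 0 = standing 4 mm proud of the green frame, 0.004 = bottomed, flush with the frame. It stays where it is pressed; moving it takes about 5 N plus 300 N per m/s.
- slat1 (a joint): How far facing slat 1 (second from the door's -y end, centre at y = -38 mm in the door's frame) has been pressed down, in m: about 0 = standing 4 mm proud of the green frame, 0.004 = bottomed, flush with the frame. It stays where it is pressed; moving it takes about 5 N plus 300 N per m/s.
- slat2 (a joint): How far facing slat 2 (third from the door's -y end, centre at y = 0 mm in the door's frame) has been pressed down, in m: about 0 = standing 4 mm proud of the green frame, 0.004 = bottomed, flush with the frame. It stays where it is pressed; moving it takes about 5 N plus 300 N per m/s.
- slat3 (a joint): How far facing slat 3 (fourth from the door's -y end, centre at y = 38 mm in the door's frame) has been pressed down, in m: about 0 = standing 4 mm proud of the green frame, 0.004 = bottomed, flush with the frame. It stays where it is pressed; moving it takes about 5 N plus 300 N per m/s.
- slat4 (a joint): How far facing slat 4 (fifth from the door's -y end, centre at y = 76 mm in the door's frame) has been pressed down, in m: about 0 = standing 4 mm proud of the green frame, 0.004 = bottomed, flush with the frame. It stays where it is pressed; moving it takes about 5 N plus 300 N per m/s.
- roller: Hand roller, 0.35 kg, symmetric. Pale wooden grip bar 116 (x) by 26 (y) by 28 mm high over a black rubber wheel, radius 18, width 46 mm, between steel cheeks 60 mm apart outside. Axle along x: it rolls along y. Origin: lowest point of the wheel, under its middle; axle at z 18, bar from z 44 to 72 mm. Grip the bar firmly at its middle, across y, tool point at about z 62 mm.
- rest: The roller's fixed rest: dark base 124 (x) by 50 (y) by 4 mm, origin at the centre of its underside; two wooden uprights, tops at z 52 mm, 18 (x) by 44 mm (y), inner faces at x = +-38 mm. The roller hangs between them, bar ends on the uprights, x along the rest's x (either way round), its origin 8 mm above the rest's origin.
- crate: Shallow pale wooden crate, fixed, 139 (x) by 206 mm (y), 27 mm high, walls, dividers and floor 5 mm thick: 2 x 3 open cells of 62 x 62 mm centred at x = +-33.5 mm and y = -67, 0, 67 mm. Origin: centre of its underside. A bronze keyhole escutcheon plate, 40 mm wide, 36 mm high, is on the outside of its +x wall.
- crate_mark (a point): Centre of the bronze keyhole escutcheon on the crate's +x wall, 72.5 mm from the crate's middle, 20 mm up.
- lock0: Cam lock (three to five of the five are present), 160 g, standing on its round steel face. Origin: centre of the underside, z up. Face 44 mm diameter, 8 mm thick; barrel 26 (x) by 22 mm (y), flat-sided, up to z 58; on top a dark cam tongue 14 mm wide pointing along +x, tip 35 mm from the axis; brass nut, 67 mm in all. Grip across y, tool point at about z 48 mm.
- lock1: Cam lock (three to five of the five are present), 160 g, standing on its round steel face. Origin: centre of the underside, z up. Face 44 mm diameter, 8 mm thick; barrel 26 (x) by 22 mm (y), flat-sided, up to z 58; on top a dark cam tongue 14 mm wide pointing along +x, tip 35 mm from the axis; brass nut, 67 mm in all. Grip across y, tool point at about z 48 mm.
- lock2: Cam lock (three to five of the five are present), 160 g, standing on its round steel face. Origin: centre of the underside, z up. Face 44 mm diameter, 8 mm thick; barrel 26 (x) by 22 mm (y), flat-sided, up to z 58; on top a dark cam tongue 14 mm wide pointing along +x, tip 35 mm from the axis; brass nut, 67 mm in all. Grip across y, tool point at about z 48 mm.
- lock3: Cam lock (three to five of the five are present), 160 g, standing on its round steel face. Origin: centre of the underside, z up. Face 44 mm diameter, 8 mm thick; barrel 26 (x) by 22 mm (y), flat-sided, up to z 58; on top a dark cam tongue 14 mm wide pointing along +x, tip 35 mm from the axis; brass nut, 67 mm in all. Grip across y, tool point at about z 48 mm.
- lock4: Cam lock (three to five of the five are present), 160 g, standing on its round steel face. Origin: centre of the underside, z up. Face 44 mm diameter, 8 mm thick; barrel 26 (x) by 22 mm (y), flat-sided, up to z 58; on top a dark cam tongue 14 mm wide pointing along +x, tip 35 mm from the axis; brass nut, 67 mm in all. Grip across y, tool point at about z 48 mm.
- padlock: Bystander, to be left alone: chrome shackle padlock, 40 x 22 mm, 66 mm tall, standing. Origin at the centre of its underside.
- hinge_a: Bystander, to be left alone: galvanized butt hinge, 60 x 66 mm, 10 mm high, lying flat. Origin at the centre of its underside.
- hinge_b: Bystander, to be left alone: galvanized butt hinge, 60 x 66 mm, 10 mm high, lying flat. Origin at the centre of its underside.
- latch: Bystander, to be left alone: zinc gate latch, 50 x 120 mm, with its bolt, up to 37 mm high. Origin at the centre of its underside.
- spare_plate: Bystander, to be left alone: squat round bronze keyhole escutcheon, 48 mm diameter, 12 mm high. Origin at the centre of its underside.
Not all that is in view belongs to the job. Leave any purple look-alike of the lock3 alone. What is shaped like the lock1 but blue is not meant.

How it is judged (in metres and radians):
On the way, in this order (a step that is already met when the one before it is completed fails the run):
1. all five slats pressed flush while the roller bears on the door (value of joint each of slat0, slat1, slat2, slat3, slat4 above 0.003 m and contact force between roller and door above 2 N), for 0.1 s.
2. the roller hangs in its rest again, let go, the slats still flush (value of joint each of slat0, slat1, slat2, slat3, slat4 above 0.003 m and x of roller in the frame of rest between -0.015 and 0.015 m and y of roller in the frame of rest between -0.018 and 0.018 m and z of roller in the frame of rest between 0.004 and 0.013 m and angle between roller's own z axis and vertical below 0.12 rad and angle between the x axis of roller and the x axis of rest, either way round below 0.25 rad and contact force between the fingers and roller below 0.2 N), for 0.2 s.
At the end, for the whole second after the job is handed in: All slats down 3 mm or more of 4; roller hung in its rest (within 15 mm, level within 7 deg, in line within 14 deg, either way round); each cam lock present upright (7 deg) on the floor of its own crate cell, tongue within 17 deg of the direction to the keyhole-plate side; all at rest (value of joint each of slat0, slat1, slat2, slat3, slat4 above 0.003 m and x of roller in the frame of rest between -0.015 and 0.015 m and y of roller in the frame of rest between -0.018 and 0.018 m and z of roller in the frame of rest between 0.004 and 0.013 m and angle between each of roller, lock0, lock1, lock2, lock3, lock4's own z axis and vertical below 0.12 rad and angle between the x axis of roller and the x axis of rest, either way round below 0.25 rad and linear speed of each of roller, lock0, lock1, lock2, lock3, lock4 below 0.02 m/s and x of lock0 in the frame of crate between -0.065 and 0.065 m and y of lock0 in the frame of crate between -0.1 and 0.1 m and z of lock0 in the frame of crate between 0 and 0.01 m and angle between the x axis of each of lock0, lock1, lock2, lock3, lock4 and the x axis of crate, either way round below 0.3 rad and x of crate_mark in the frame of lock0 above 0 m and x of lock1 in the frame of crate between -0.065 and 0.065 m and y of lock1 in the frame of crate between -0.1 and 0.1 m and z of lock1 in the frame of crate between 0 and 0.01 m and x of crate_mark in the frame of lock1 above 0 m and x of lock2 in the frame of crate between -0.065 and 0.065 m and y of lock2 in the frame of crate between -0.1 and 0.1 m and z of lock2 in the frame of crate between 0 and 0.01 m and x of crate_mark in the frame of lock2 above 0 m and x of lock3 in the frame of crate between -0.065 and 0.065 m and y of lock3 in the frame of crate between -0.1 and 0.1 m and z of lock3 in the frame of crate between 0 and 0.01 m and x of crate_mark in the frame of lock3 above 0 m and x of lock4 in the frame of crate between -0.065 and 0.065 m and y of lock4 in the frame of crate between -0.1 and 0.1 m and z of lock4 in the frame of crate between 0 and 0.01 m and x of crate_mark in the frame of lock4 above 0 m); the robot touches nothing.
It fails at once if the gripper's fingers press on the door or its facing (contact force between the fingers and door above 5 N).
It fails at once if a bystander is moved more than 40 mm (distance of any of padlock, hinge_a, hinge_b, latch, spare_plate from where it was at the start of the episode above 0.04 m).
Of lock0, lock1, lock2, lock3, lock4 only 3 to 5 are there at a start; the rules pass over those that are not, and their reading is None.
At some moment in a run one of lock0, lock1, lock2, lock3, lock4 may be knocked a few centimetres aside while the robot is not near it.
It also fails if it takes over 210 s, if anything falls off the work surface, if the arm or the gripper's body presses on something with over 40 N, if the wrist force passes 120 N, or if a joint passes its speed limit or range.

## Working session

There is one attempt and no reset: what is moved stays moved. The work goes in short steps, Python scripts to look and compute and a shell command to move; the robot and the scene stay as the last step left them, time stands still between calls to the robot, and variables do not carry over. Pictures are saved under pics/ and viewed, at most 14 in all, crops included, and the job is handed in when it is done.

```bash
ls; mkdir -p pics; python3 - <<'E'
from cell import r
import cv2,json
for n in("top","scene"):
    cv2.imwrite(f"pics/{n}0.png",r.camera(n)[:,:,::-1]); i=r.camera_info(n); print(n,i)
print(r.camera_info("wrist")); print(r.sense())
E
```

```text
pics
top {'fx': 429.6386988155364, 'fy': 429.6386988155364, 'cx': 317.3257014397891, 'cy': 204.7445216569967, 'k1': -0.08098636351424117, 'cam_to_world': array([[ 0.00618304, -0.98536326,  0.17035555,  0.43725478],
       [-0.99979325, -0.00939155, -0.01803479,  0.08506561],
       [ 0.01937072, -0.17020882, -0.98521761,  1.1928906 ],
       [ 0.        ,  0.        ,  0.        ,  1.        ]])}
scene {'fx': 408.8351538937379, 'fy': 408.8351538937379, 'cx': 320.2287902364476, 'cy': 201.52551507590297, 'k1': -0.10031453611918995, 'cam_to_world': array([[ 0.39507705,  0.5503126 , -0.73557472,  1.38692149],
       [ 0.91853147, -0.22388664,  0.32584461, -0.23718259],
       [ 0.01463104, -0.80438226, -0.59393191,  0.62839947],
       [ 0.        ,  0.        ,  0.        ,  1.        ]])}
{'fx': 292.08597423630545, 'fy': 292.08597423630545, 'cx': 323.77252499631174, 'cy': 197.1459048341768, 'k1': -0.02879805187475112, 'mount': array([[-1.94415569e-04, -9.47265261e-01, -3.20450445e-01,
         8.26582897e-02],
       [ 9.99999754e-01,  3.18008696e-05, -7.00699231e-04,
         1.588912
[... 169 characters left out ...]
000e+00]])}
{'clock': 0.1, 'joint_positions': array([-7.57954949e+01,  1.51637600e+01,  9.19720687e+01,  2.82660197e-03,
        7.29779079e+01, -2.11454988e+00]), 'dq': array([ 0.13495763, -0.13699231, -0.19627891,  0.12507812, -0.04509566,
        0.08676042]), 'tau': array([-3.09966463e-04, -5.03622866e+01, -3.58072579e+01,  7.30668101e-02,
        2.33492424e-02, -5.90849822e-05]), 'tcp_pos': array([ 0.18952805, -0.64722439,  0.25623803]), 'tcp_rot': array([-1.79886440e+02, -6.89587976e-03,  1.63182180e+01]), 'contact_force': array([ 0.44761628, -0.15760887, -0.61186345]), 'moment': array([ 0.02470109, -0.04016773,  0.02180656]), 'finger_force': 0.0, 'gripper_width': 0.08811646867446914}
```

View pics/top0.png

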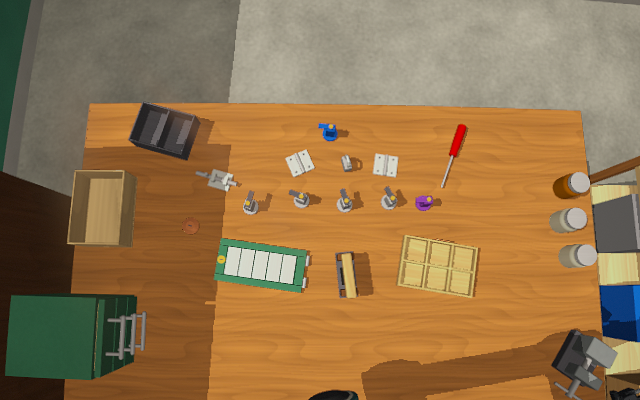

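View pics/scene0.png

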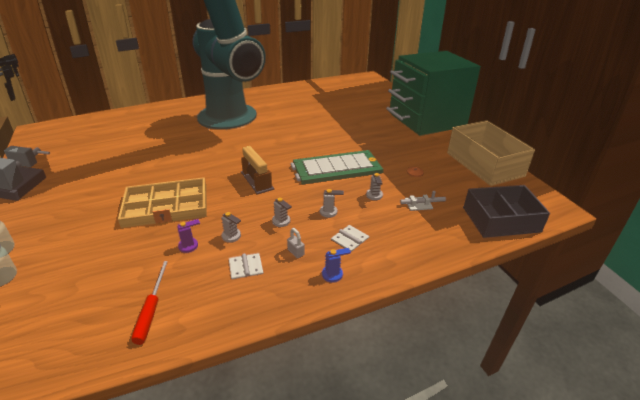

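The top view shows four cam locks at about (250,205), (301,199), (345,201) and (389,198). The purple one is at (424,202) and the blue at (328,131). The door is at (262,265), the roller in its rest at (346,275) and the crate at (438,267). The scene view puts the keyhole plate on the crate's far (+x) side, at (163,215).

```bash
python3 - <<'E'
import cv2
a=cv2.imread("pics/top0.png")
cv2.imwrite("pics/c1.png",cv2.resize(a[180:305,205:345],None,fx=4.8,fy=4.8,interpolation=cv2.INTER_CUBIC)[:600])
cv2.imwrite("pics/c2.png",cv2.resize(a[180:305,330:490],None,fx=4.8,fy=4.8,interpolation=cv2.INTER_CUBIC)[:600])
E
```

```text
(no output)
```

View pics/c1.png

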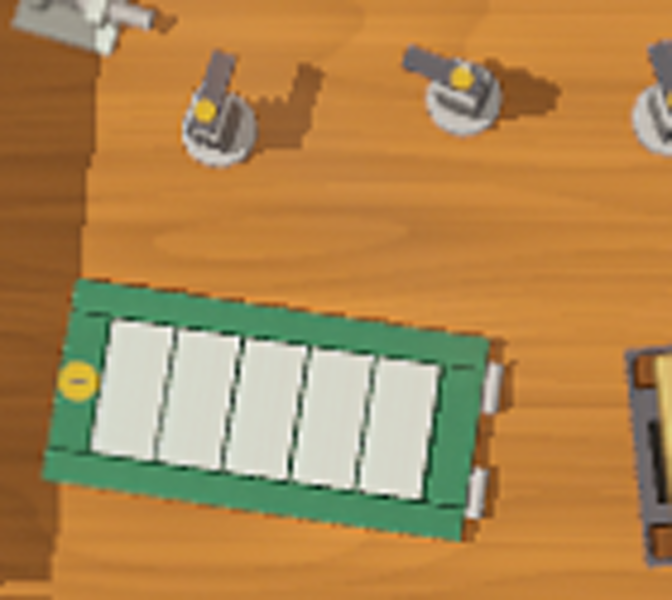

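View pics/c2.png

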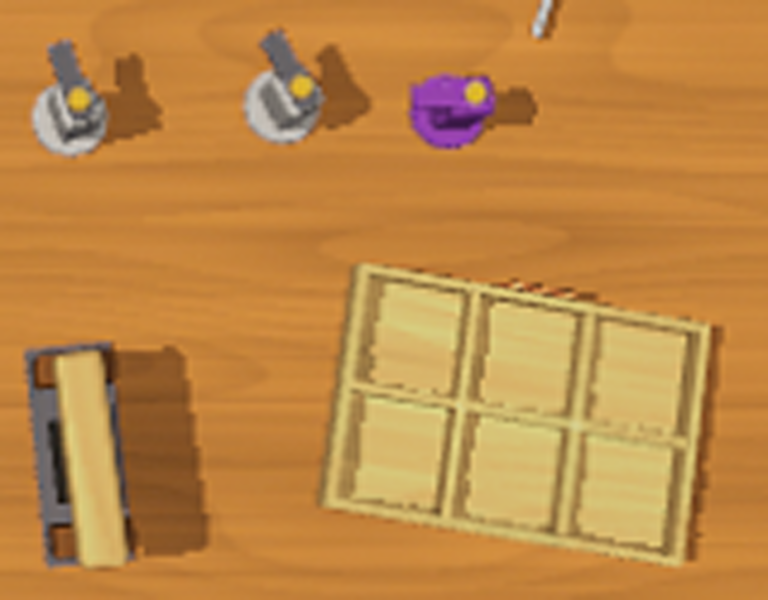

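```bash
cat > h.py <<'E'
import numpy as np, cv2
from cell import r
from scipy.spatial.transform import Rotation as R
def ray2w(info,T,uv,z):
    K=np.array([[info['fx'],0,info['cx']],[0,info['fy'],info['cy']],[0,0,1.]])
    p=cv2.undistortPoints(np.array(uv,float).reshape(-1,1,2),K,np.array([info['k1'],0,0,0.])).reshape(-1,2)
    d=np.c_[p,np.ones(len(p))]@T[:3,:3].T
    return T[:3,3]+d*((z-T[2,3])/d[:,2:])
def top(uv,z):
    i=r.camera_info("top"); return ray2w(i,i['cam_to_world'],uv,z)
def wT(s):
    T=np.eye(4); T[:3,:3]=R.from_euler('xyz',s['tcp_rot'],degrees=True).as_matrix(); T[:3,3]=s['tcp_pos']
    return T@r.camera_info("wrist")['mount']
def wrist(name):
    s=r.sense(); im=r.camera("wrist"); cv2.imwrite(f"pics/{name}.png",im[:,:,::-1]); np.save(f"pics/{name}.npy",wT(s)); return s
def wp(name,uv,z): return ray2w(r.camera_info("wrist"),np.load(f"pics/{name}.npy"),uv,z)
def go(x,y,z,yaw):
    "tool-frame shift and twist (rad) needed from the measured pose; yaw of tool x axis, deg"
    s=r.sense(); M=R.from_euler('xyz',s['tcp_rot'],degrees=True).as_matrix()
    d=M.T@(np.array([x,y,z])-s['tcp_pos'])
    cur=np.degrees(np.arctan2(M[1,0],M[0,0])); tw=-((yaw-cur+180)%360-180)
    print("shift tool mm",(d*1000).round(1),"twist rad",np.radians(tw).round(3),"or half turn",np.radians(tw-180*np.sign(tw)).round(3),"cur yaw",cur.round(1),"j6",s['joint_positions'][5].round(1))
E
python3 - <<'E'
from h import *
np.set_printoptions(precision=4,suppress=True)
c=lambda l,x0:(np.array(l,float)+.5)/4.8-.5+[x0,180]
ang=lambda d:np.degrees(np.arctan2(d[1],d[0]))
def rect(n,l,x0,z):
    w=top(c(l,x0),z); print(n,w.mean(0),"sides",[np.linalg.norm(w[i]-w[(i+1)%4]).round(3) for i in range(4)],"ang",[ang(w[(i+1)%4]-w[i]).round(1) for i in range(4)])
rect("door",[(78,281),(488,340),(463,541),(45,478)],205,.014)
rect("facing",[(111,319),(441,363),(420,499),(90,455)],205,.018)
rect("bar",[(56,355),(100,350),(128,562),(85,566)],330,.080)
rect("rest",[(25,352),(110,343),(132,560),(50,565)],330,.004)
rect("crate",[(360,264),(714,325),(683,562),(321,505)],330,.027)
for n,x0,d,nu,t in(("L0",205,(219,128),(205,111),(223,55)),("L1",205,(463,98),(461,78),(406,55)),("L2",330,(69,119),(79,99),(60,45)),("L3",330,(282,105),(302,87),(270,38))):
    a=top(c([d],x0),.006)[0];b=top(c([nu],x0),.067)[0];e=top(c([t],x0),.061)[0];print(n,a,b,"tongue",ang(e-b).round(1),ang(e-a).round(1),np.linalg.norm(e-a)) 
s=r.sense();M=R.from_euler('xyz',s['tcp_rot'],degrees=True).as_matrix();print(M)
E
```

```text
door [0.4735 0.2173 0.014 ] sides [np.float64(0.237), np.float64(0.114), np.float64(0.239), np.float64(0.113)] ang [np.float64(-97.6), np.float64(173.5), np.float64(82.1), np.float64(-7.3)]
facing [0.4738 0.2184 0.018 ] sides [np.float64(0.19), np.float64(0.077), np.float64(0.188), np.float64(0.077)] ang [np.float64(-97.0), np.float64(172.0), np.float64(83.1), np.float64(-6.7)]
bar [ 0.4476 -0.0173  0.08  ] sides [np.float64(0.024), np.float64(0.113), np.float64(0.023), np.float64(0.113)] ang [np.float64(-83.2), np.float64(-172.7), np.float64(95.4), np.float64(7.8)]
rest [ 0.4501 -0.0169  0.004 ] sides [np.float64(0.049), np.float64(0.124), np.float64(0.047), np.float64(0.121)] ang [np.float64(-83.6), np.float64(-174.5), np.float64(93.6), np.float64(6.7)]
crate [ 0.4734 -0.2665  0.027 ] sides [np.float64(0.208), np.float64(0.136), np.float64(0.209), np.float64(0.138)] ang [np.float64(-99.5), np.float64(169.6), np.float64(81.1), np.float64(-10.6)]
L0 [0.6364 0.2512 0.006 ] [0.6356 0.2507 0.067 ] tongue -13.8 -14.9 0.0643127495939933
L1 [0.6555 0.1091 0.006 ] [0.6556 0.1091 0.067 ] tongue 65.8 65.7 0.06472290431711047
L2 [ 0.6442 -0.0115  0.006 ] [ 0.6449 -0.0122  0.067 ] tongue 17.4 16.0 0.0645841530495488
L3 [ 0.6537 -0.1372  0.006 ] [ 0.653  -0.1372  0.067 ] tongue 29.3 29.8 0.06395607287271464
[[ 0.9597  0.281  -0.0004]
 [ 0.281  -0.9597  0.0019]
 [ 0.0001 -0.002  -1.    ]]
```

The measured sizes match the given ones: door 237x114, facing 189x77, crate 208x137, and tongue tip 64 mm from the axis along the ray. I'll move to above the roller, first turning the tool to yaw 0.

```bash
python3 -m jog '[{"twist":0.142},{"twist":0.142},{"tx":0.02,"ty":-0.055},{"tx":0.02,"ty":-0.055},{"tx":0.02,"ty":-0.055}]' 40
python3 -m jog '[{"tx":0.024,"ty":-0.055},{"tx":0.024,"ty":-0.055},{"tx":0.024,"ty":-0.055},{"tx":0.024,"ty":-0.055},{"tx":0.024,"ty":-0.055}]'
python3 -m jog '[{"tx":0.024,"ty":-0.055},{"tx":0.024,"ty":-0.055},{"tx":0.024,"ty":-0.055},{"ty":-0.01,"twist":-0.12},{}]'
python3 -c "
from h import *
go(.449,-.017,.2,7)"
```

```text
shift tool mm [ 426.1 -531.8   57.3] twist rad 0.163 or half turn -2.979 cur yaw 16.3 j6 -2.1$[0]: bad value
$[0]: bad value
$[0]: bad value
```

```bash
python3 -m jog '[{"hand":-1,"tx":0,"ty":0,"tz":0,"twist":0.142},{"hand":-1,"tx":0,"ty":0,"tz":0,"twist":0.142}]' 40; python3 -m jog '[{"hand":-1,"tx":0.02,"ty":-0.055}]'
```

```text
clock: 0.35
tcp_pos: [0.1896, -0.6474, 0.2566]
tcp_rot: [-179.9, 0.0, -0.2]
contact_force: [0.4, 0.6, -1.1]
gripper_width: 0.0884
finger_force: 0.0$[0]: bad value
```

```bash
python3 -m jog '[{"hand":-1,"tx":0.022,"ty":-0.055,"tz":0,"twist":0},{"hand":-1,"tx":0.022,"ty":-0.055,"tz":0,"twist":0},{"hand":-1,"tx":0.022,"ty":-0.055,"tz":0,"twist":0},{"hand":-1,"tx":0.022,"ty":-0.055,"tz":0,"twist":0},{"hand":-1,"tx":0.022,"ty":-0.055,"tz":0,"twist":0}]'
python3 -m jog '[{"hand":-1,"tx":0.022,"ty":-0.055,"tz":0,"twist":0},{"hand":-1,"tx":0.022,"ty":-0.055,"tz":0,"twist":0},{"hand":-1,"tx":0.022,"ty":-0.055,"tz":0,"twist":0},{"hand":-1,"tx":0.022,"ty":-0.055,"tz":0,"twist":0},{"hand":-1,"tx":0.022,"ty":-0.055,"tz":0,"twist":0}]'
python3 -m jog '[{"hand":-1,"tx":0.02,"ty":-0.055,"tz":0,"twist":0},{"hand":-1,"tx":0.02,"ty":-0.02,"tz":0.03,"twist":-0.12},{"hand":-1,"tx":0,"ty":0,"tz":0.02,"twist":0}]'
python3 -c "
from h import *
s=wrist('w1');print(s['tcp_pos'])
go(.449,-.017,.07,7)"
```

```text
clock: 0.98
tcp_pos: [0.2996, -0.3707, 0.257]
tcp_rot: [-180.0, 0.0, 0.0]
contact_force: [0.6, 0.3, 1.2]
gripper_width: 0.0883
finger_force: 0.0
clock: 1.6
tcp_pos: [0.4093, -0.0958, 0.2573]
tcp_rot: [180.0, -0.0, 0.0]
contact_force: [0.4, -0.7, 0.1]
gripper_width: 0.0884
finger_force: 0.0
clock: 1.98
tcp_pos: [0.4496, -0.0207, 0.2062]
tcp_rot: [-180.0, 0.0, 7.2]
contact_force: [-0.5, -0.2, -0.1]
gripper_width: 0.088
finger_force: 0.0
[ 0.44956545 -0.0206516   0.20622143]
shift tool mm [  3.1  -3.7 133.3] twist rad 0.001 or half turn -3.14 cur yaw 7.1 j6 77.0
```

View pics/w1.png

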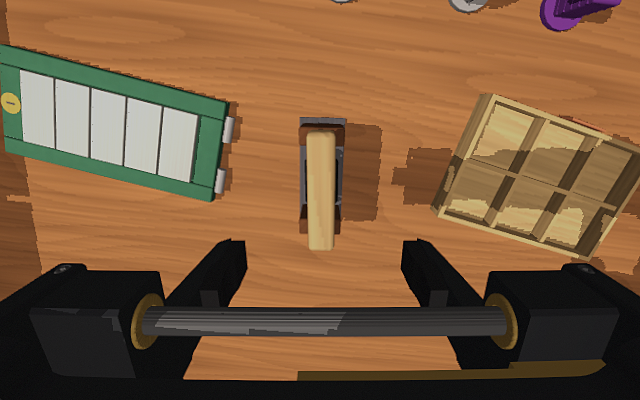

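The wrist view shows the bar with corners near (308,132), (335,132), (333,250) and (309,250). The facing has corners near (20,69), (198,116), (192,183) and (24,147).

```bash
python3 -c "
from h import *
np.set_printoptions(precision=4,suppress=True)
w=wp('w1',[(308,132),(335,132),(333,250),(309,250)],.08);print(w,w.mean(0))
f=wp('w1',[(20,69),(198,116),(192,183),(24,147)],.018);print(f,f.mean(0))
m=w.mean(0);go(m[0],m[1],.07,7)"
```

```text
[[ 0.5029 -0.0004  0.08  ]
 [ 0.5058 -0.0233  0.08  ]
 [ 0.3933 -0.0369  0.08  ]
 [ 0.3904 -0.0136  0.08  ]] [ 0.4481 -0.0186  0.08  ]
[[0.5246 0.3042 0.018 ]
 [0.4983 0.1187 0.018 ]
 [0.4236 0.1261 0.018 ]
 [0.4422 0.3152 0.018 ]] [0.4722 0.2161 0.018 ]
shift tool mm [  2.   -2.3 133.3] twist rad 0.001 or half turn -3.14 cur yaw 7.1 j6 77.0
```

```bash
python3 -m jog '[{"hand":-1,"tx":0.001,"ty":-0.002,"tz":0.05,"twist":0},{"hand":-1,"tx":0,"ty":0,"tz":0.05,"twist":0},{"hand":-1,"tx":0,"ty":0,"tz":0.034,"twist":0},{"hand":1,"tx":0,"ty":0,"tz":0,"twist":0},{"hand":1,"tx":0,"ty":0,"tz":0,"twist":0}]' 50
python3 -m jog '[{"hand":1,"tx":0,"ty":0,"tz":0,"twist":0},{"hand":1,"tx":0,"ty":0,"tz":0,"twist":0},{"hand":1,"tx":0,"ty":0,"tz":0,"twist":0}]'
```

```text
clock: 2.65
tcp_pos: [0.4509, -0.0208, 0.0747]
tcp_rot: [180.0, -0.1, 6.9]
contact_force: [0.6, -0.9, 0.5]
gripper_width: 0.07
finger_force: 0.0
clock: 3.02
tcp_pos: [0.4505, -0.0206, 0.0743]
tcp_rot: [180.0, -0.1, 6.9]
contact_force: [0.8, -0.6, 0.4]
gripper_width: 0.0403
finger_force: 0.0
```

```bash
python3 -m jog '[{"hand":1,"tx":0,"ty":-0.002,"tz":0.003,"twist":0},{"hand":1,"tx":0,"ty":0,"tz":0,"twist":0},{"hand":1,"tx":0,"ty":0,"tz":0,"twist":0},{"hand":1,"tx":0,"ty":0,"tz":0,"twist":0}]'
python3 -c "
from h import *
go(.4735,.217,.2,-7.2)"
```

```text
clock: 3.52
tcp_pos: [0.4494, -0.0183, 0.0701]
tcp_rot: [-180.0, 0.0, 6.9]
contact_force: [0.1, 1.5, -1.0]
gripper_width: 0.0254
finger_force: 50.0
shift tool mm [  52.2 -230.8 -129.8] twist rad 0.246 or half turn -2.895 cur yaw 6.9 j6 77.6
```

```bash
python3 -m jog '[{"hand":1,"tx":0,"ty":0,"tz":-0.04,"twist":0},{"hand":1,"tx":0,"ty":0,"tz":-0.04,"twist":0},{"hand":1,"tx":0.012,"ty":-0.05,"tz":0,"twist":0},{"hand":1,"tx":0.012,"ty":-0.05,"tz":0,"twist":0},{"hand":1,"tx":0.01,"ty":-0.05,"tz":0,"twist":0}]' 60
python3 -m jog '[{"hand":1,"tx":0,"ty":-0.007,"tz":0,"twist":0.123},{"hand":1,"tx":0,"ty":0,"tz":0,"twist":0.123},{"hand":1,"tx":0,"ty":0,"tz":0.02,"twist":0},{"hand":1,"tx":0,"ty":0,"tz":0,"twist":0}]'
python3 -c "
from h import *
s=wrist('w2')
go(.464,.1416,.076,-7.2)"
```

```text
clock: 4.15
tcp_pos: [0.4649, 0.1354, 0.1499]
tcp_rot: [180.0, 0.0, 6.9]
contact_force: [1.1, -0.4, -3.4]
gripper_width: 0.0254
finger_force: 60.0
clock: 4.65
tcp_pos: [0.4622, 0.1408, 0.1281]
tcp_rot: [179.9, 0.3, -7.2]
contact_force: [0.4, -0.9, -4.0]
gripper_width: 0.0255
finger_force: 60.0
shift tool mm [ 1.1 -0.9 53.1] twist rad 0.001 or half turn -3.141 cur yaw -7.2 j6 111.2
```

View pics/w2.png

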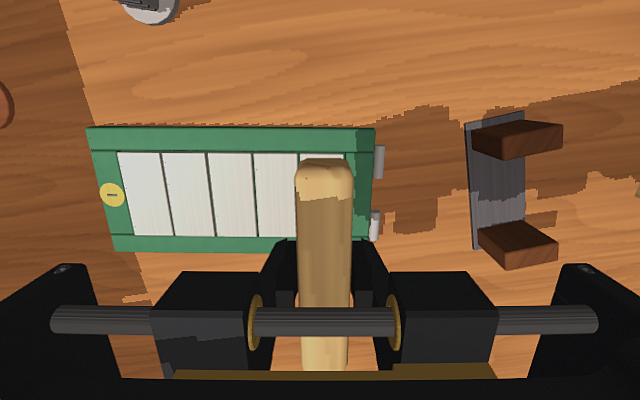

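The roller is held over slat 0 and lined up with the door. Lowering it to press.

```bash
python3 -m jog '[{"hand":1,"tx":0.001,"ty":0,"tz":0.04,"twist":0},{"hand":1,"tx":0,"ty":0,"tz":0.008,"twist":0},{"hand":1,"tx":0,"ty":0,"tz":0.003,"twist":0},{"hand":1,"tx":0,"ty":0,"tz":0.003,"twist":0},{"hand":1,"tx":0,"ty":0,"tz":0.002,"twist":0}]'
```

```text
clock: 5.32
tcp_pos: [0.4658, 0.1417, 0.0762]
tcp_rot: [-180.0, -0.0, -7.2]
contact_force: [-5.5, 0.4, 5.7]
gripper_width: 0.0256
finger_force: 60.0
```

```bash
python3 -m jog '[{"hand":1,"tx":-0.001,"ty":0,"tz":0.002,"twist":0},{"hand":1,"tx":0,"ty":0,"tz":0.001,"twist":0}]'
python3 -m jog '[{"hand":1,"tx":0,"ty":-0.012,"tz":0,"twist":0},{"hand":1,"tx":0,"ty":-0.012,"tz":0,"twist":0},{"hand":1,"tx":0,"ty":-0.012,"tz":0,"twist":0}]'
```

```text
clock: 5.58
tcp_pos: [0.4663, 0.1425, 0.0758]
tcp_rot: [-179.9, -0.1, -7.2]
contact_force: [-9.8, 0.8, 25.2]
gripper_width: 0.0255
finger_force: 60.0
clock: 5.95
tcp_pos: [0.4711, 0.1785, 0.0759]
tcp_rot: [-179.9, -0.2, -7.2]
contact_force: [-7.1, -0.7, 17.4]
gripper_width: 0.0254
finger_force: 60.0
```

```bash
python3 -m jog '[{"hand":1,"tx":0,"ty":-0.012,"tz":0.001,"twist":0},{"hand":1,"tx":0,"ty":-0.012,"tz":0,"twist":0},{"hand":1,"tx":0,"ty":-0.012,"tz":0,"twist":0},{"hand":1,"tx":0,"ty":-0.012,"tz":0,"twist":0},{"hand":1,"tx":0,"ty":-0.012,"tz":0,"twist":0}]'
python3 -m jog '[{"hand":1,"tx":0,"ty":-0.012,"tz":0.001,"twist":0},{"hand":1,"tx":0,"ty":-0.012,"tz":0,"twist":0},{"hand":1,"tx":0,"ty":-0.012,"tz":0,"twist":0},{"hand":1,"tx":0,"ty":-0.012,"tz":0,"twist":0},{"hand":1,"tx":0,"ty":-0.006,"tz":0,"twist":0}]'
python3 -m jog '[{"hand":1,"tx":0,"ty":0,"tz":0.001,"twist":0},{"hand":1,"tx":0,"ty":0,"tz":0,"twist":0}]'
```

```text
clock: 6.58
tcp_pos: [0.4793, 0.2377, 0.0758]
tcp_rot: [-179.9, -0.3, -7.1]
contact_force: [-4.7, -0.1, 16.1]
gripper_width: 0.0251
finger_force: 60.0
clock: 7.2
tcp_pos: [0.4868, 0.2936, 0.0758]
tcp_rot: [-179.6, -0.4, -7.2]
contact_force: [-5.7, 0.6, 20.2]
gripper_width: 0.0256
finger_force: 60.0
clock: 7.45
tcp_pos: [0.487, 0.2941, 0.0757]
tcp_rot: [-179.5, -0.4, -7.2]
contact_force: [-7.8, 1.7, 25.2]
gripper_width: 0.0256
finger_force: 60.0
```

```bash
python3 -m jog '[{"hand":1,"tx":0,"ty":0,"tz":-0.04,"twist":0},{"hand":1,"tx":0,"ty":0,"tz":-0.04,"twist":0},{"hand":1,"tx":0,"ty":0,"tz":0,"twist":-0.123},{"hand":1,"tx":0,"ty":0,"tz":0,"twist":-0.123},{"hand":1,"tx":0,"ty":0,"tz":0,"twist":0}]'
python3 -c "
from h import *
s=wrist('w3')
go(.4494,-.0183,.15,6.9)"
```

```text
clock: 8.07
tcp_pos: [0.484, 0.2906, 0.1496]
tcp_rot: [-180.0, -0.1, 6.9]
contact_force: [-0.5, -0.3, -3.9]
gripper_width: 0.0252
finger_force: 60.0
shift tool mm [-70.7 302.5  -1.1] twist rad -0.002 or half turn 3.14 cur yaw 6.8 j6 111.7
```

View pics/w3.png

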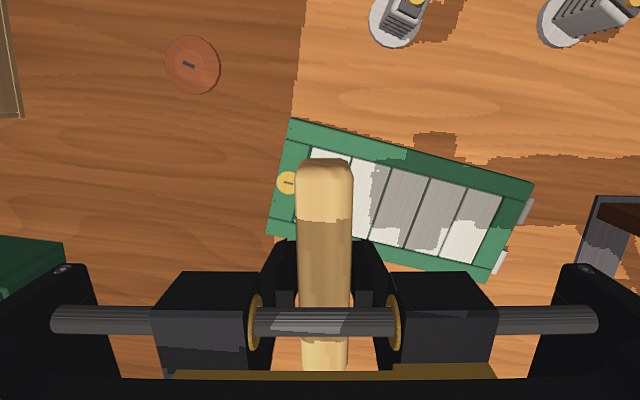

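The slats now look flush with the frame and the roller is still upright in the gripper. Returning it to the rest.

```bash
python3 -m jog '[{"hand":1,"tx":-0.012,"ty":0.05,"tz":0,"twist":0},{"hand":1,"tx":-0.012,"ty":0.05,"tz":0,"twist":0},{"hand":1,"tx":-0.012,"ty":0.05,"tz":0,"twist":0},{"hand":1,"tx":-0.012,"ty":0.05,"tz":0,"twist":0},{"hand":1,"tx":-0.012,"ty":0.05,"tz":0,"twist":0}]'
python3 -m jog '[{"hand":1,"tx":-0.011,"ty":0.05,"tz":0,"twist":0},{"hand":1,"tx":0,"ty":0.003,"tz":0,"twist":0},{"hand":1,"tx":0,"ty":0,"tz":0,"twist":0}]'
python3 -c "
from h import *
go(.4494,-.0183,.071,6.9)"
```

```text
clock: 8.75
tcp_pos: [0.4538, 0.0333, 0.1488]
tcp_rot: [180.0, -0.1, 6.8]
contact_force: [0.7, -0.5, -3.7]
gripper_width: 0.0255
finger_force: 60.0
clock: 9.12
tcp_pos: [0.4495, -0.0191, 0.1487]
tcp_rot: [-180.0, -0.0, 6.8]
contact_force: [-0.4, 1.3, -3.8]
gripper_width: 0.0254
finger_force: 60.0
shift tool mm [-0.1 -0.8 77.7] twist rad -0.002 or half turn 3.139 cur yaw 6.8 j6 77.6
```

```bash
python3 -m jog '[{"hand":1,"tx":0,"ty":0,"tz":0.04,"twist":0},{"hand":1,"tx":0,"ty":0,"tz":0.025,"twist":0},{"hand":1,"tx":0,"ty":0,"tz":0.008,"twist":0},{"hand":1,"tx":0,"ty":0,"tz":0.004,"twist":0},{"hand":1,"tx":0,"ty":0,"tz":0,"twist":0}]'
```

```text
clock: 9.75
tcp_pos: [0.4501, -0.0187, 0.0721]
tcp_rot: [180.0, -0.1, 7.0]
contact_force: [-0.3, -0.2, -2.7]
gripper_width: 0.0255
finger_force: 60.0
```

```bash
python3 -m jog '[{"hand":1,"tx":0,"ty":0,"tz":0.002,"twist":0},{"hand":1,"tx":0,"ty":0,"tz":0,"twist":0}]'
python3 -m jog '[{"hand":-1,"tx":0,"ty":0,"tz":0,"twist":0},{"hand":-1,"tx":0,"ty":0,"tz":0,"twist":0},{"hand":-1,"tx":0,"ty":0,"tz":0,"twist":0},{"hand":-1,"tx":0,"ty":0,"tz":0,"twist":0}]'
python3 -m jog '[{"hand":-1,"tx":0,"ty":0,"tz":-0.05,"twist":0},{"hand":-1,"tx":0,"ty":0,"tz":-0.06,"twist":0},{"hand":-1,"tx":0,"ty":0,"tz":-0.03,"twist":0}]'
python3 - <<'E'
from h import *
a=r.camera("top")[:,:,::-1]
cv2.imwrite("pics/t2.png",np.ascontiguousarray(cv2.resize(a[175:310,205:485],None,fx=2.85,fy=2.85,interpolation=cv2.INTER_CUBIC)))
wrist('w4')
E
```

```text
clock: 10.0
tcp_pos: [0.4502, -0.0191, 0.0702]
tcp_rot: [180.0, -0.1, 6.9]
contact_force: [0.3, 0.2, -2.2]
gripper_width: 0.0256
finger_force: 60.0
clock: 10.5
tcp_pos: [0.4494, -0.0191, 0.0695]
tcp_rot: [180.0, -0.0, 6.9]
contact_force: [-0.3, -0.2, -0.6]
gripper_width: 0.0632
finger_force: 0.0
clock: 10.88
tcp_pos: [0.4508, -0.0192, 0.2131]
tcp_rot: [179.9, -0.3, 6.9]
contact_force: [-0.0, 0.1, -0.4]
gripper_width: 0.0883
finger_force: 0.0
```

View pics/t2.png

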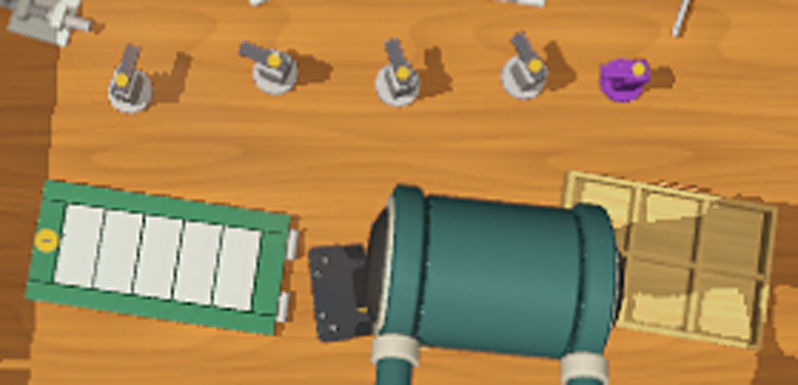

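View pics/w4.png

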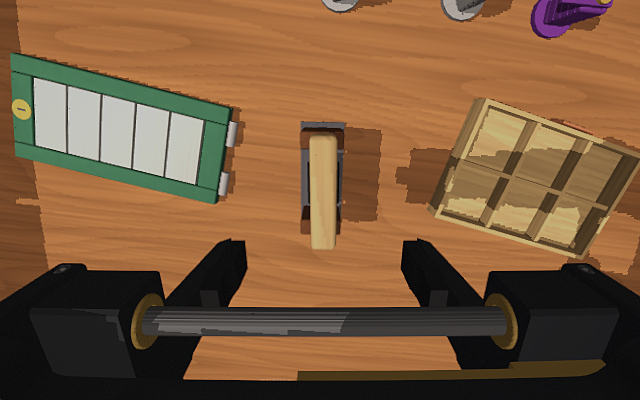

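The roller hangs in its rest again, the slats are flush and the locks haven't moved. Locating the crate once more in w4, with far-left corner (479,98), near-left (430,211) and near-right (584,259), then on to lock 3.

```bash
cat >> h.py <<'E'
LK=[(.636,.251,-14.4),(.6555,.109,65.8),(.6445,-.012,16.8),(.6535,-.1372,29.5)]
PX=[(250,203),(300,198),(345,201),(389,199)]
def check():
    "patch difference against the first top picture at each lock"
    a=cv2.imread("pics/top0.png").astype(int); b=r.camera("top")[:,:,::-1].astype(int)
    print("diff",[np.abs(a[v-14:v+14,u-14:u+14]-b[v-14:v+14,u-14:u+14]).mean().round(1) for u,v in PX]); return b
E
python3 -c "
from h import *
w=wp('w4',[(479,98),(430,211),(584,259)],.027);print(w,(w[0]+w[2])/2,np.degrees(np.arctan2(*(w[0]-w[1])[1::-1])))
go(.6535,-.1372,.14,29.5); check()"
```

```text
[[ 0.55758635 -0.17008659  0.027     ]
 [ 0.42829489 -0.14782676  0.027     ]
 [ 0.38799526 -0.3596551   0.027     ]] [ 0.4727908  -0.26487084  0.027     ] -9.76871947090632
shift tool mm [185.  141.1  75.8] twist rad -0.394 or half turn 2.748 cur yaw 6.9 j6 77.5
diff [np.float64(4.7), np.float64(4.6), np.float64(4.6), np.float64(4.6)]
```

```bash
python3 -m jog '[{"hand":-0.2,"tx":0.046,"ty":0.035,"tz":0,"twist":0},{"hand":-0.2,"tx":0.046,"ty":0.035,"tz":0,"twist":0},{"hand":-0.2,"tx":0.046,"ty":0.035,"tz":0,"twist":0},{"hand":-0.2,"tx":0.046,"ty":0.036,"tz":0,"twist":0},{"hand":-0.2,"tx":0,"ty":0,"tz":0,"twist":-0.132}]'
python3 -m jog '[{"hand":-0.2,"tx":0,"ty":0,"tz":0.03,"twist":-0.132},{"hand":-0.2,"tx":0,"ty":0,"tz":0.03,"twist":-0.132},{"hand":-0.2,"tx":0,"ty":0,"tz":0,"twist":0}]'
python3 -c "
from h import *
wrist('w5');go(.6535,-.1372,.048,29.5)"
```

```text
clock: 11.65
tcp_pos: [0.6502, -0.1389, 0.2044]
tcp_rot: [-179.9, 0.3, 14.6]
contact_force: [-0.9, 0.5, 0.1]
gripper_width: 0.0529
finger_force: 0.0
clock: 12.02
tcp_pos: [0.645, -0.136, 0.1432]
tcp_rot: [-179.6, 0.5, 29.5]
contact_force: [-0.5, 0.2, -0.2]
gripper_width: 0.0527
finger_force: 0.0
shift tool mm [ 6.1  4.6 97.7] twist rad -0.001 or half turn 3.141 cur yaw 29.5 j6 46.5
```

View pics/w5.png

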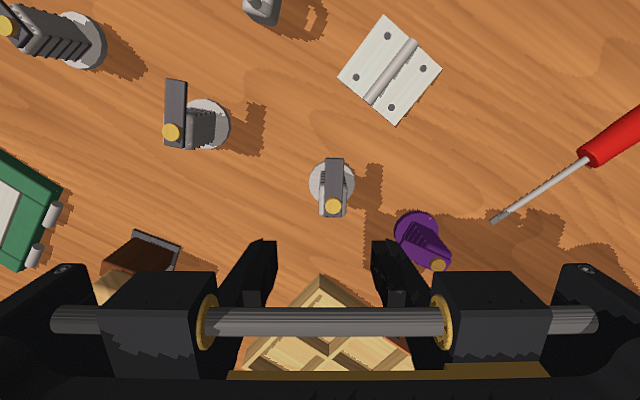

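```bash
python3 -c "
from h import *
n=wp('w5',[(333,206)],.067)[0];d=wp('w5',[(331,181)],.006)[0];t=wp('w5',[(335,158)],.062)[0];p=wp('w5',[(447,266)],.067)[0];print(n,d,t,'purple',p,np.degrees(np.arctan2(t[1]-n[1],t[0]-n[0])))
M=R.from_euler('z',-29.5,degrees=True).as_matrix();print(M@(p-n));s=r.sense();print(s['tcp_pos'],s['tcp_rot']);go(*n[:2],.048,29.5)"
```

```text
[ 0.65342548 -0.13819447  0.067     ] [ 0.65474976 -0.1367861   0.006     ] [ 0.68455133 -0.1219446   0.062     ] purple [ 0.65414384 -0.24376378  0.067     ] 27.567711415888503
[-0.05135959 -0.09223659  0.        ]
[ 0.64659651 -0.13634044  0.14577804] [-179.73526977    0.2788886    29.46453184]
shift tool mm [ 5.5  5.4 97.7] twist rad -0.001 or half turn 3.141 cur yaw 29.5 j6 46.5
```

```bash
python3 -m jog '[{"hand":-0.2,"tx":0.005,"ty":0.003,"tz":0.04,"twist":0},{"hand":-0.2,"tx":0,"ty":0,"tz":0.04,"twist":0},{"hand":-0.2,"tx":0,"ty":0,"tz":0.012,"twist":0},{"hand":-0.2,"tx":0,"ty":0,"tz":0,"twist":0}]'
python3 -c "
from h import *
go(.6538,-.1375,.048,28.5)"
```

```text
clock: 12.58
tcp_pos: [0.6547, -0.137, 0.0575]
tcp_rot: [-180.0, 0.0, 29.6]
contact_force: [-0.8, 0.4, 0.4]
gripper_width: 0.0525
finger_force: 0.0
shift tool mm [-1.   0.   9.5] twist rad 0.018 or half turn -3.123 cur yaw 29.6 j6 46.5
```

```bash
python3 -m jog '[{"hand":-0.2,"tx":-0.001,"ty":0,"tz":0.01,"twist":0.018},{"hand":1,"tx":0,"ty":0,"tz":0,"twist":0},{"hand":1,"tx":0,"ty":0,"tz":0,"twist":0},{"hand":1,"tx":0,"ty":0,"tz":0,"twist":0},{"hand":1,"tx":0,"ty":0,"tz":0,"twist":0}]' 30
python3 -m jog '[{"hand":1,"tx":0,"ty":0,"tz":0,"twist":0},{"hand":1,"tx":0,"ty":0,"tz":-0.04,"twist":0},{"hand":1,"tx":0,"ty":0,"tz":-0.05,"twist":0},{"hand":1,"tx":0,"ty":0,"tz":0,"twist":0.168},{"hand":1,"tx":0,"ty":0,"tz":0,"twist":0.168}]'
python3 -m jog '[{"hand":1,"tx":0,"ty":0,"tz":0,"twist":0.165},{"hand":1,"tx":0,"ty":0,"tz":0,"twist":0.165},{"hand":1,"tx":0,"ty":0,"tz":0,"twist":0}]'
python3 -c "
from h import *
a=np.radians(-9.7);c=np.array([.473,-.2657]);X=np.array([np.cos(a),np.sin(a)]);Y=np.array([-X[1],X[0]])
for sx in(1,-1):
  for sy in(1,0,-1): print(sx,sy,(c+.0335*sx*X+.067*sy*Y).round(4))
go(*(c+.0335*X-.067*Y),.14,-9.7)"
```

```text
clock: 13.2
tcp_pos: [0.6542, -0.1376, 0.048]
tcp_rot: [180.0, -0.0, 28.6]
contact_force: [-0.1, 0.2, 1.8]
gripper_width: 0.0216
finger_force: 30.0
clock: 13.82
tcp_pos: [0.6541, -0.1375, 0.1383]
tcp_rot: [180.0, -0.1, 9.0]
contact_force: [0.7, 0.6, -1.5]
gripper_width: 0.0218
finger_force: 30.0
clock: 14.2
tcp_pos: [0.6534, -0.1374, 0.1368]
tcp_rot: [-180.0, 0.1, -9.5]
contact_force: [0.3, 0.3, -0.9]
gripper_width: 0.0215
finger_force: 30.0
1 1 [ 0.5173 -0.2053]
1 0 [ 0.506  -0.2713]
1 -1 [ 0.4947 -0.3374]
-1 1 [ 0.4513 -0.194 ]
-1 0 [ 0.44   -0.2601]
-1 -1 [ 0.4287 -0.3261]
shift tool mm [-123.6  223.4   -3.1] twist rad 0.004 or half turn -3.138 cur yaw -9.5 j6 85.5
```

```bash
python3 -m jog '[{"hand":1,"tx":-0.0247,"ty":0.0447,"tz":0,"twist":0},{"hand":1,"tx":-0.0247,"ty":0.0447,"tz":0,"twist":0},{"hand":1,"tx":-0.0247,"ty":0.0447,"tz":0,"twist":0},{"hand":1,"tx":-0.0247,"ty":0.0447,"tz":0,"twist":0},{"hand":1,"tx":-0.0247,"ty":0.0447,"tz":0,"twist":0}]'
python3 -m jog '[{"hand":1,"tx":0,"ty":0,"tz":0,"twist":0},{"hand":1,"tx":0,"ty":0,"tz":0.03,"twist":0},{"hand":1,"tx":0,"ty":0,"tz":0,"twist":0}]'
python3 -c "
from h import *
go(.4947,-.3374,.0535,-9.7)"
```

```text
clock: 14.82
tcp_pos: [0.4937, -0.3383, 0.1373]
tcp_rot: [-180.0, 0.0, -9.4]
contact_force: [0.5, 0.2, -0.9]
gripper_width: 0.0218
finger_force: 30.0
clock: 15.2
tcp_pos: [0.4934, -0.3353, 0.1048]
tcp_rot: [-179.8, 0.3, -9.5]
contact_force: [-0.6, -0.4, -1.7]
gripper_width: 0.0219
finger_force: 30.0
shift tool mm [ 1.9  2.  51.3] twist rad 0.004 or half turn -3.137 cur yaw -9.5 j6 62.8
```

```bash
python3 -m jog '[{"hand":1,"tx":0.001,"ty":0.001,"tz":0.03,"twist":0},{"hand":1,"tx":0,"ty":0,"tz":0.018,"twist":0},{"hand":1,"tx":0,"ty":0,"tz":0.003,"twist":0},{"hand":1,"tx":0,"ty":0,"tz":0,"twist":0}]'
```

```text
clock: 15.7
tcp_pos: [0.4961, -0.3384, 0.0568]
tcp_rot: [180.0, -0.0, -9.5]
contact_force: [0.0, 1.1, -1.2]
gripper_width: 0.022
finger_force: 30.0
```

Next: lower the last 3 mm, release, retreat, and check that the other locks haven't moved.

```bash
python3 -m jog '[{"hand":1,"tx":0,"ty":0,"tz":0.003,"twist":0},{"hand":1,"tx":0,"ty":0,"tz":0,"twist":0},{"hand":0,"tx":0,"ty":0,"tz":0,"twist":0},{"hand":0,"tx":0,"ty":0,"tz":0,"twist":0},{"hand":0,"tx":0,"ty":0,"tz":0,"twist":0}]'
python3 -m jog '[{"hand":0,"tx":0,"ty":0,"tz":-0.04,"twist":0},{"hand":0,"tx":0,"ty":0,"tz":-0.06,"twist":0},{"hand":0,"tx":0,"ty":0,"tz":0,"twist":0}]'
python3 -c "
from h import *
check();go(.6445,-.012,.15,16.8)"
```

```text
clock: 16.32
tcp_pos: [0.4959, -0.3387, 0.0537]
tcp_rot: [180.0, -0.0, -9.6]
contact_force: [-0.3, 0.1, 0.1]
gripper_width: 0.0441
finger_force: 0.0
clock: 16.7
tcp_pos: [0.4993, -0.3412, 0.1599]
tcp_rot: [179.7, -0.6, -9.6]
contact_force: [0.8, -0.1, -0.3]
gripper_width: 0.044
finger_force: 0.0
diff [np.float64(3.7), np.float64(3.7), np.float64(3.7), np.float64(24.9)]
shift tool mm [  90.2 -347.8    6.3] twist rad -0.46 or half turn 2.681 cur yaw -9.6 j6 62.9
```

```bash
python3 -m jog '[{"hand":-0.2,"tx":0.0128,"ty":-0.0497,"tz":0,"twist":0},{"hand":-0.2,"tx":0.0128,"ty":-0.0497,"tz":0,"twist":0},{"hand":-0.2,"tx":0.0128,"ty":-0.0497,"tz":0,"twist":0},{"hand":-0.2,"tx":0.0128,"ty":-0.0497,"tz":0,"twist":0},{"hand":-0.2,"tx":0.0128,"ty":-0.0497,"tz":0,"twist":0}]'
python3 -m jog '[{"hand":-0.2,"tx":0.0128,"ty":-0.0497,"tz":0,"twist":0},{"hand":-0.2,"tx":0.0128,"ty":-0.0497,"tz":0,"twist":0},{"hand":-0.2,"tx":0,"ty":0,"tz":0,"twist":-0.153},{"hand":-0.2,"tx":0,"ty":0,"tz":0,"twist":-0.153},{"hand":-0.2,"tx":0,"ty":0,"tz":0,"twist":-0.153}]'
python3 -m jog '[{"hand":-0.2,"tx":0,"ty":0,"tz":0,"twist":0}]'
python3 -c "
from h import *
wrist('w6');go(.6445,-.012,.048,16.8)"
```

```text
clock: 17.38
tcp_pos: [0.5993, -0.1023, 0.1512]
tcp_rot: [-180.0, 0.2, -9.6]
contact_force: [-0.0, 0.5, 0.2]
gripper_width: 0.0528
finger_force: 0.0
clock: 18.0
tcp_pos: [0.6405, -0.0098, 0.1508]
tcp_rot: [-179.9, 0.2, 17.0]
contact_force: [-0.1, 0.1, -0.1]
gripper_width: 0.0528
finger_force: 0.0
clock: 18.12
tcp_pos: [0.6407, -0.0102, 0.1512]
tcp_rot: [-179.9, 0.2, 16.6]
contact_force: [0.1, 0.4, 0.1]
gripper_width: 0.0528
finger_force: 0.0
shift tool mm [  3.3   2.8 103.6] twist rad -0.004 or half turn 3.137 cur yaw 16.6 j6 70.3
```

View pics/w6.png

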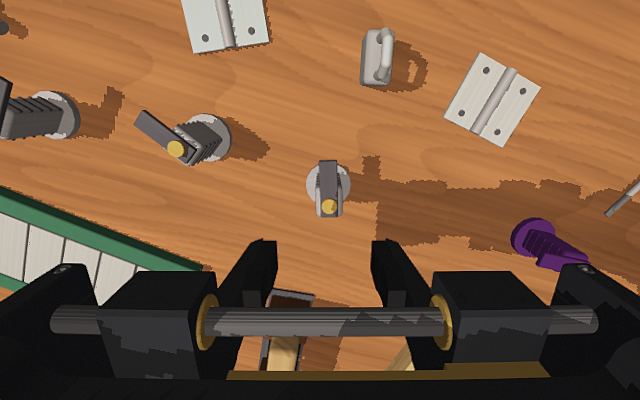

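Lock 2 stands square between the fingers: nut (329,206), disc (328,185), tongue along the tool's x. It agrees with the top view, so I'm going down to it.

```bash
python3 -m jog '[{"hand":-0.2,"tx":0.002,"ty":0.002,"tz":0.04,"twist":0},{"hand":-0.2,"tx":0,"ty":0,"tz":0.04,"twist":0},{"hand":-0.2,"tx":0,"ty":0,"tz":0.02,"twist":0},{"hand":-0.2,"tx":0,"ty":0,"tz":0,"twist":0}]'
python3 -c "
from h import *
print(wp('w6',[(329,206)],.067),wp('w6',[(328,185)],.006))
go(.6445,-.012,.048,16.8)"
```

```text
clock: 18.68
tcp_pos: [0.6427, -0.0116, 0.0512]
tcp_rot: [-179.9, 0.2, 16.7]
contact_force: [-0.1, 0.3, 0.2]
gripper_width: 0.0531
finger_force: 0.0
[[ 0.64519667 -0.01292284  0.067     ]] [[ 0.64407904 -0.01320757  0.006     ]]
shift tool mm [1.7 0.9 3.2] twist rad -0.003 or half turn 3.139 cur yaw 16.7 j6 70.1
```

```bash
python3 -m jog '[{"hand":-0.2,"tx":0.002,"ty":0.001,"tz":0.003,"twist":0},{"hand":1,"tx":0,"ty":0,"tz":0,"twist":0},{"hand":1,"tx":0,"ty":0,"tz":0,"twist":0},{"hand":1,"tx":0,"ty":0,"tz":0,"twist":0},{"hand":1,"tx":0,"ty":0,"tz":0,"twist":0}]'
python3 -m jog '[{"hand":1,"tx":0,"ty":0,"tz":0,"twist":0},{"hand":1,"tx":0,"ty":0,"tz":-0.04,"twist":0},{"hand":1,"tx":0,"ty":0,"tz":-0.05,"twist":0},{"hand":1,"tx":0,"ty":0,"tz":0,"twist":0.154},{"hand":1,"tx":0,"ty":0,"tz":0,"twist":0.154}]'
python3 -m jog '[{"hand":1,"tx":0,"ty":0,"tz":0,"twist":0.154},{"hand":1,"tx":0,"ty":0,"tz":0,"twist":0}]'
python3 -c "
from h import *
go(.4287,-.3261,.14,-9.7)"
```

```text
clock: 19.3
tcp_pos: [0.647, -0.0121, 0.051]
tcp_rot: [180.0, -0.0, 16.7]
contact_force: [0.1, -0.0, 3.3]
gripper_width: 0.0218
finger_force: 29.8
clock: 19.92
tcp_pos: [0.6468, -0.012, 0.1409]
tcp_rot: [-180.0, -0.0, -1.2]
contact_force: [1.2, 0.4, -1.9]
gripper_width: 0.0216
finger_force: 29.8
clock: 20.18
tcp_pos: [0.646, -0.012, 0.1396]
tcp_rot: [180.0, 0.1, -9.7]
contact_force: [0.6, 0.5, -2.1]
gripper_width: 0.0219
finger_force: 29.8
shift tool mm [-1.616e+02  3.461e+02 -1.000e-01] twist rad 0.001 or half turn -3.141 cur yaw -9.7 j6 96.4
```

```bash
python3 -m jog '[{"hand":1,"tx":-0.0231,"ty":0.0494,"tz":0,"twist":0},{"hand":1,"tx":-0.0231,"ty":0.0494,"tz":0,"twist":0},{"hand":1,"tx":-0.0231,"ty":0.0494,"tz":0,"twist":0},{"hand":1,"tx":-0.0231,"ty":0.0494,"tz":0,"twist":0},{"hand":1,"tx":-0.0231,"ty":0.0494,"tz":0,"twist":0}]'
python3 -m jog '[{"hand":1,"tx":-0.0231,"ty":0.0494,"tz":0,"twist":0},{"hand":1,"tx":-0.0231,"ty":0.0494,"tz":0,"twist":0},{"hand":1,"tx":0,"ty":0,"tz":0,"twist":0},{"hand":1,"tx":0,"ty":0,"tz":0.03,"twist":0},{"hand":1,"tx":0,"ty":0,"tz":0,"twist":0}]'
python3 -c "
from h import *
go(.4287,-.3261,.056,-9.7)"
```

```text
clock: 20.8
tcp_pos: [0.4897, -0.2371, 0.1401]
tcp_rot: [180.0, 0.0, -9.5]
contact_force: [-0.3, -0.2, -1.8]
gripper_width: 0.0217
finger_force: 29.8
clock: 21.42
tcp_pos: [0.4271, -0.3233, 0.1079]
tcp_rot: [-179.8, 0.3, -9.6]
contact_force: [0.1, -0.1, -1.7]
gripper_width: 0.0218
finger_force: 29.8
shift tool mm [ 2.3  2.6 51.9] twist rad 0.001 or half turn -3.141 cur yaw -9.6 j6 59.8
```

```bash
python3 -m jog '[{"hand":1,"tx":0.001,"ty":0.001,"tz":0.03,"twist":0},{"hand":1,"tx":0,"ty":0,"tz":0.017,"twist":0},{"hand":1,"tx":0,"ty":0,"tz":0.003,"twist":0},{"hand":1,"tx":0,"ty":0,"tz":0,"twist":0}]'
```

```text
clock: 21.92
tcp_pos: [0.4299, -0.3266, 0.0608]
tcp_rot: [180.0, -0.0, -9.7]
contact_force: [0.0, 1.3, -1.3]
gripper_width: 0.0217
finger_force: 29.8
```

```bash
python3 -m jog '[{"hand":1,"tx":0,"ty":0,"tz":0.004,"twist":0},{"hand":1,"tx":0,"ty":0,"tz":0.001,"twist":0},{"hand":0,"tx":0,"ty":0,"tz":0,"twist":0},{"hand":0,"tx":0,"ty":0,"tz":0,"twist":0},{"hand":0,"tx":0,"ty":0,"tz":0,"twist":0}]'
python3 -m jog '[{"hand":0,"tx":0,"ty":0,"tz":-0.04,"twist":0},{"hand":0,"tx":0,"ty":0,"tz":-0.06,"twist":0},{"hand":0,"tx":0,"ty":0,"tz":0,"twist":0}]'
python3 -c "
from h import *
check();go(.6555,.109,.15,65.8)"
```

```text
clock: 22.55
tcp_pos: [0.4297, -0.3268, 0.0556]
tcp_rot: [180.0, -0.0, -9.8]
contact_force: [-0.2, -0.7, -0.1]
gripper_width: 0.044
finger_force: 0.0
clock: 22.92
tcp_pos: [0.4329, -0.3294, 0.1614]
tcp_rot: [179.7, -0.6, -9.8]
contact_force: [0.6, -0.4, 0.9]
gripper_width: 0.0444
finger_force: 0.0
diff [np.float64(2.8), np.float64(2.8), np.float64(24.2), np.float64(24.2)]
shift tool mm [ 146.9 -468.8    7.8] twist rad -1.319 or half turn 1.823 cur yaw -9.8 j6 59.9
```

```bash
python3 -m jog '[{"hand":-0.2,"tx":0.0163,"ty":-0.0521,"tz":0,"twist":0},{"hand":-0.2,"tx":0.0163,"ty":-0.0521,"tz":0,"twist":0},{"hand":-0.2,"tx":0.0163,"ty":-0.0521,"tz":0,"twist":0},{"hand":-0.2,"tx":0.0163,"ty":-0.0521,"tz":0,"twist":0},{"hand":-0.2,"tx":0.0163,"ty":-0.0521,"tz":0,"twist":0}]'
python3 -m jog '[{"hand":-0.2,"tx":0.0163,"ty":-0.0521,"tz":0,"twist":0},{"hand":-0.2,"tx":0.0163,"ty":-0.0521,"tz":0,"twist":0},{"hand":-0.2,"tx":0.0163,"ty":-0.0521,"tz":0,"twist":0},{"hand":-0.2,"tx":0.0163,"ty":-0.0521,"tz":0,"twist":0},{"hand":-0.2,"tx":0,"ty":0,"tz":0,"twist":-0.165}]'
python3 -m jog '[{"hand":-0.2,"tx":0,"ty":0,"tz":0,"twist":-0.165},{"hand":-0.2,"tx":0,"ty":0,"tz":0,"twist":-0.165},{"hand":-0.2,"tx":0,"ty":0,"tz":0,"twist":-0.165},{"hand":-0.2,"tx":0,"ty":0,"tz":0,"twist":-0.165},{"hand":-0.2,"tx":0,"ty":0,"tz":0,"twist":-0.165}]'
python3 -m jog '[{"hand":-0.2,"tx":0,"ty":0,"tz":0,"twist":-0.165},{"hand":-0.2,"tx":0,"ty":0,"tz":0,"twist":-0.165},{"hand":-0.2,"tx":0,"ty":0,"tz":0,"twist":0}]'
python3 -c "
from h import *
wrist('w7');go(.6555,.109,.048,65.8)"
```

```text
clock: 23.6
tcp_pos: [0.5533, -0.0818, 0.1534]
tcp_rot: [180.0, 0.2, -9.8]
contact_force: [0.6, -0.8, -0.3]
gripper_width: 0.0535
finger_force: 0.0
clock: 24.22
tcp_pos: [0.6536, 0.1142, 0.1528]
tcp_rot: [-180.0, 0.1, 0.2]
contact_force: [-0.7, -1.1, 0.9]
gripper_width: 0.0527
finger_force: 0.0
clock: 24.85
tcp_pos: [0.6521, 0.1105, 0.1527]
tcp_rot: [-179.9, 0.2, 47.3]
contact_force: [0.0, 0.3, 0.0]
gripper_width: 0.053
finger_force: 0.0
clock: 25.22
tcp_pos: [0.6523, 0.1105, 0.1531]
tcp_rot: [-179.8, 0.1, 65.8]
contact_force: [0.2, -0.4, -0.2]
gripper_width: 0.053
finger_force: 0.0
shift tool mm [1.000e-01 3.700e+00 1.055e+02] twist rad -0.002 or half turn 3.14 cur yaw 65.7 j6 31.8
```

View pics/w7.png

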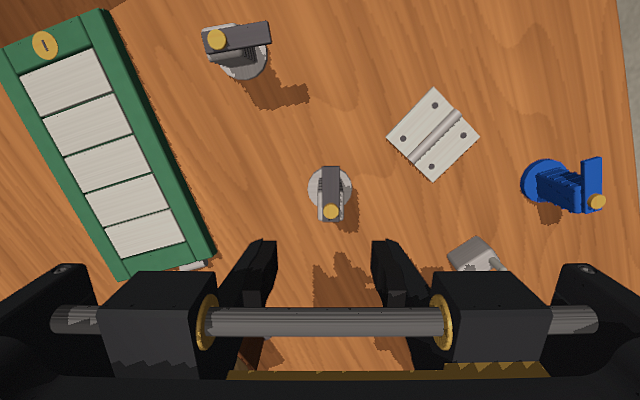

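Lock 1 is centred, with its nut at (331,212) and its tongue along the tool axis. The padlock is about 130 mm off to the side and below the gripper body. Going down and gripping.

```bash
python3 -m jog '[{"hand":-0.2,"tx":0.001,"ty":0.002,"tz":0.04,"twist":0},{"hand":-0.2,"tx":0,"ty":0,"tz":0.04,"twist":0},{"hand":-0.2,"tx":0,"ty":0,"tz":0.024,"twist":0},{"hand":-0.2,"tx":0,"ty":0,"tz":0,"twist":0}]'
python3 -c "
from h import *
print(wp('w7',[(331,212)],.067),wp('w7',[(330,190)],.006))
go(.6555,.109,.048,65.8)"
python3 -m jog '[{"hand":1,"tx":0,"ty":0,"tz":0.001,"twist":0},{"hand":1,"tx":0,"ty":0,"tz":0,"twist":0},{"hand":1,"tx":0,"ty":0,"tz":0,"twist":0},{"hand":1,"tx":0,"ty":0,"tz":0,"twist":0},{"hand":1,"tx":0,"ty":0,"tz":0,"twist":0}]'
```

```text
clock: 25.78
tcp_pos: [0.6529, 0.1103, 0.0479]
tcp_rot: [-179.7, 0.2, 65.8]
contact_force: [0.0, -0.4, 0.4]
gripper_width: 0.0526
finger_force: 0.0
[[0.65580524 0.10698988 0.067     ]] [[0.65562202 0.10600746 0.006     ]]
shift tool mm [-0.2  2.9 -0.2] twist rad -0.001 or half turn 3.141 cur yaw 65.8 j6 31.7
clock: 26.4
tcp_pos: [0.6568, 0.1108, 0.0518]
tcp_rot: [179.9, -0.1, 65.9]
contact_force: [1.2, -0.9, 4.8]
gripper_width: 0.022
finger_force: 30.0
```

```bash
python3 -m jog '[{"hand":1,"tx":0,"ty":0,"tz":-0.04,"twist":0},{"hand":1,"tx":0,"ty":0,"tz":-0.05,"twist":0},{"hand":1,"tx":0,"ty":0,"tz":0,"twist":0.165},{"hand":1,"tx":0,"ty":0,"tz":0,"twist":0.165},{"hand":1,"tx":0,"ty":0,"tz":0,"twist":0.165}]'
python3 -m jog '[{"hand":1,"tx":0,"ty":0,"tz":0,"twist":0.165},{"hand":1,"tx":0,"ty":0,"tz":0,"twist":0.165},{"hand":1,"tx":0,"ty":0,"tz":0,"twist":0.165},{"hand":1,"tx":0,"ty":0,"tz":0,"twist":0.165},{"hand":1,"tx":0,"ty":0,"tz":0,"twist":0.165}]'
python3 -c "
from h import *
go(.5173,-.2053,.14,-9.7)"
```

```text
clock: 27.02
tcp_pos: [0.6548, 0.1107, 0.1395]
tcp_rot: [-179.9, 0.1, 37.2]
contact_force: [0.0, -1.2, -1.9]
gripper_width: 0.0219
finger_force: 30.0
clock: 27.65
tcp_pos: [0.6547, 0.1106, 0.1391]
tcp_rot: [180.0, 0.1, -10.1]
contact_force: [0.3, -0.3, -1.8]
gripper_width: 0.0215
finger_force: 30.0
shift tool mm [-80.1 335.1  -0.5] twist rad -0.006 or half turn 3.135 cur yaw -10.1 j6 107.5
```

```bash
python3 -m jog '[{"hand":1,"tx":-0.0114,"ty":0.0479,"tz":0,"twist":0},{"hand":1,"tx":-0.0114,"ty":0.0479,"tz":0,"twist":0},{"hand":1,"tx":-0.0114,"ty":0.0479,"tz":0,"twist":0},{"hand":1,"tx":-0.0114,"ty":0.0479,"tz":0,"twist":0},{"hand":1,"tx":-0.0114,"ty":0.0479,"tz":0,"twist":0}]'
python3 -m jog '[{"hand":1,"tx":-0.0114,"ty":0.0479,"tz":0,"twist":0},{"hand":1,"tx":-0.0114,"ty":0.0479,"tz":0,"twist":0},{"hand":1,"tx":0,"ty":0,"tz":0,"twist":0},{"hand":1,"tx":0,"ty":0,"tz":0.03,"twist":0},{"hand":1,"tx":0,"ty":0,"tz":0,"twist":0}]'
python3 -c "
from h import *
go(.5173,-.2053,.057,-9.7)"
```

```text
clock: 28.28
tcp_pos: [0.5573, -0.1167, 0.1395]
tcp_rot: [-180.0, 0.1, -9.7]
contact_force: [0.1, 0.3, -2.5]
gripper_width: 0.0219
finger_force: 30.0
clock: 28.9
tcp_pos: [0.5179, -0.2043, 0.1075]
tcp_rot: [-179.9, 0.4, -9.7]
contact_force: [-0.6, 1.1, -2.2]
gripper_width: 0.0216
finger_force: 30.0
shift tool mm [-0.1  1.2 50.5] twist rad -0.001 or half turn 3.141 cur yaw -9.7 j6 75.6
```

```bash
python3 -m jog '[{"hand":1,"tx":-0.001,"ty":0,"tz":0.03,"twist":0},{"hand":1,"tx":0,"ty":0,"tz":0.018,"twist":0},{"hand":1,"tx":0,"ty":0,"tz":0.003,"twist":0},{"hand":1,"tx":0,"ty":0,"tz":0,"twist":0}]'
```

```text
clock: 29.4
tcp_pos: [0.5197, -0.2059, 0.0598]
tcp_rot: [-180.0, -0.0, -9.7]
contact_force: [-1.3, -0.0, -1.6]
gripper_width: 0.0218
finger_force: 30.0
```

```bash
python3 -m jog '[{"hand":1,"tx":0,"ty":0,"tz":0.003,"twist":0},{"hand":1,"tx":0,"ty":0,"tz":0,"twist":0}]'
python3 -m jog '[{"hand":0,"tx":0,"ty":0,"tz":0,"twist":0},{"hand":0,"tx":0,"ty":0,"tz":0,"twist":0},{"hand":0,"tx":0,"ty":0,"tz":0,"twist":0},{"hand":0,"tx":0,"ty":0,"tz":-0.04,"twist":0},{"hand":0,"tx":0,"ty":0,"tz":-0.06,"twist":0}]'
python3 -c "
from h import *
b=check();go(.636,.251,.16,-14.4)"
```

```text
clock: 29.65
tcp_pos: [0.5197, -0.2062, 0.057]
tcp_rot: [180.0, -0.0, -9.8]
contact_force: [-1.2, -0.1, -2.3]
gripper_width: 0.0217
finger_force: 30.0
clock: 30.28
tcp_pos: [0.5175, -0.2052, 0.1551]
tcp_rot: [-179.9, 0.3, -9.8]
contact_force: [0.9, 0.1, 0.4]
gripper_width: 0.0442
finger_force: 0.0
diff [np.float64(6.7), np.float64(23.8), np.float64(26.9), np.float64(26.9)]
shift tool mm [  33.4 -471.2    5. ] twist rad 0.081 or half turn -3.06 cur yaw -9.8 j6 75.6
```

```bash
python3 -m jog '[{"hand":-0.2,"tx":0.0037,"ty":-0.0524,"tz":0,"twist":0.081},{"hand":-0.2,"tx":0,"ty":-0.0524,"tz":0,"twist":0},{"hand":-0.2,"tx":0.0037,"ty":-0.0524,"tz":0,"twist":0},{"hand":-0.2,"tx":0.0037,"ty":-0.0524,"tz":0,"twist":0},{"hand":-0.2,"tx":0.0037,"ty":-0.0524,"tz":0,"twist":0}]'
python3 -m jog '[{"hand":-0.2,"tx":0.007,"ty":-0.0524,"tz":0,"twist":0},{"hand":-0.2,"tx":0.013,"ty":-0.0524,"tz":0,"twist":0},{"hand":-0.2,"tx":0.017,"ty":-0.0524,"tz":0,"twist":0},{"hand":-0.2,"tx":0.017,"ty":-0.0524,"tz":0,"twist":0},{"hand":-0.2,"tx":0,"ty":0,"tz":0,"twist":0}]'
python3 -c "
from h import *
wrist('w8');go(.636,.251,.048,-14.4)"
```

```text
clock: 30.95
tcp_pos: [0.5953, 0.0469, 0.1566]
tcp_rot: [-180.0, -0.1, -14.4]
contact_force: [-0.2, -0.3, 0.6]
gripper_width: 0.0527
finger_force: 0.0
clock: 31.58
tcp_pos: [0.7004, 0.2384, 0.1557]
tcp_rot: [-179.9, -0.0, -14.2]
contact_force: [-0.7, -0.2, 0.3]
gripper_width: 0.053
finger_force: 0.0
shift tool mm [-65.    1.4 107.6] twist rad 0.003 or half turn -3.139 cur yaw -14.3 j6 121.0
```

View pics/w8.png

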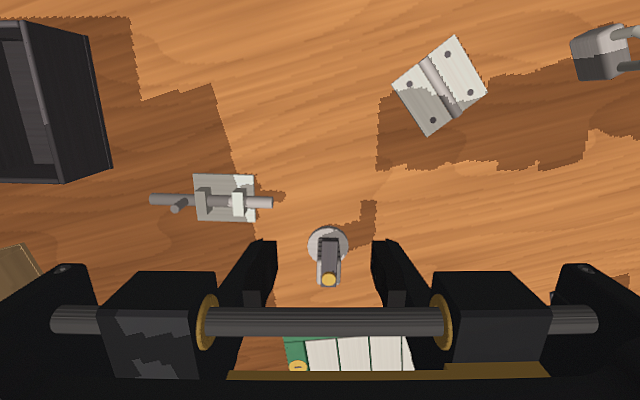

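I overshot x by about 65 mm, but lock 0 is in view with its nut at (329,281), disc at (328,244) and tongue along the tool's x. The latch is clear, to the left at (222,198).

```bash
python3 -c "
from h import *
n=wp('w8',[(329,281)],.067)[0];d=wp('w8',[(328,244)],.006)[0];print(n,d)
print('latch',wp('w8',[(222,198),(240,220)],.0))
go(*((n+d)/2)[:2],.048,-14.4)"
```

```text
[0.63418612 0.25009302 0.067     ] [0.63787297 0.24932406 0.006     ]
latch [[0.71257216 0.34306839 0.        ]
 [0.68480125 0.33322574 0.        ]]
shift tool mm [-64.6   2.6 107.6] twist rad 0.003 or half turn -3.139 cur yaw -14.3 j6 121.0
```

```bash
python3 -m jog '[{"hand":-0.2,"tx":-0.032,"ty":0.001,"tz":0,"twist":0},{"hand":-0.2,"tx":-0.032,"ty":0.001,"tz":0,"twist":0},{"hand":-0.2,"tx":0,"ty":0,"tz":0.04,"twist":0},{"hand":-0.2,"tx":0,"ty":0,"tz":0.02,"twist":0},{"hand":-0.2,"tx":0,"ty":0,"tz":0,"twist":0}]'
python3 -c "
from h import *
go(.636,.25,.048,-14.4)"
```

```text
clock: 32.25
tcp_pos: [0.6348, 0.2471, 0.094]
tcp_rot: [179.8, 0.2, -14.5]
contact_force: [0.3, -0.2, 0.2]
gripper_width: 0.0527
finger_force: 0.0
shift tool mm [ 0.6 -3.2 45.9] twist rad -0.001 or half turn 3.141 cur yaw -14.5 j6 123.6
```

```bash
python3 -m jog '[{"hand":-0.2,"tx":0.001,"ty":-0.003,"tz":0.03,"twist":0},{"hand":-0.2,"tx":0,"ty":0,"tz":0.016,"twist":0},{"hand":-0.2,"tx":0,"ty":0,"tz":0,"twist":0},{"hand":1,"tx":0,"ty":0,"tz":0,"twist":0},{"hand":1,"tx":0,"ty":0,"tz":0,"twist":0}]'
python3 -m jog '[{"hand":1,"tx":0,"ty":0,"tz":0,"twist":0},{"hand":1,"tx":0,"ty":0,"tz":0,"twist":0},{"hand":1,"tx":0,"ty":0,"tz":0,"twist":0}]'
python3 -m jog '[{"hand":1,"tx":0,"ty":0,"tz":-0.04,"twist":0},{"hand":1,"tx":0,"ty":0,"tz":-0.06,"twist":0},{"hand":1,"tx":0,"ty":0,"tz":0,"twist":-0.082},{"hand":1,"tx":0,"ty":0,"tz":0,"twist":0}]'
python3 -c "
from h import *
go(.4513,-.194,.15,-9.7)"
```

```text
clock: 32.88
tcp_pos: [0.6393, 0.2517, 0.0518]
tcp_rot: [-179.9, -0.1, -14.4]
contact_force: [-0.0, 0.2, -0.7]
gripper_width: 0.035
finger_force: 0.0
clock: 33.25
tcp_pos: [0.6388, 0.2515, 0.0513]
tcp_rot: [-180.0, -0.1, -14.4]
contact_force: [-0.0, -0.8, 3.8]
gripper_width: 0.0215
finger_force: 30.0
clock: 33.75
tcp_pos: [0.6381, 0.2516, 0.1505]
tcp_rot: [-180.0, 0.0, -9.7]
contact_force: [-0.2, 0.8, -2.7]
gripper_width: 0.0219
finger_force: 30.0
shift tool mm [-1.087e+02  4.707e+02  4.000e-01] twist rad -0.001 or half turn 3.141 cur yaw -9.7 j6 119.2
```

```bash
python3 -m jog '[{"hand":1,"tx":-0.0121,"ty":0.0523,"tz":0,"twist":0},{"hand":1,"tx":-0.0121,"ty":0.0523,"tz":0,"twist":0},{"hand":1,"tx":-0.0121,"ty":0.0523,"tz":0,"twist":0},{"hand":1,"tx":-0.0121,"ty":0.0523,"tz":0,"twist":0},{"hand":1,"tx":-0.0121,"ty":0.0523,"tz":0,"twist":0}]'
python3 -m jog '[{"hand":1,"tx":-0.0121,"ty":0.0523,"tz":0,"twist":0},{"hand":1,"tx":-0.0121,"ty":0.0523,"tz":0,"twist":0},{"hand":1,"tx":-0.0121,"ty":0.0523,"tz":0,"twist":0},{"hand":1,"tx":-0.0121,"ty":0.0523,"tz":0,"twist":0},{"hand":1,"tx":0,"ty":0,"tz":0,"twist":0}]'
python3 -m jog '[{"hand":1,"tx":0,"ty":0,"tz":0.035,"twist":0},{"hand":1,"tx":0,"ty":0,"tz":0,"twist":0}]'
python3 -c "
from h import *
go(.4513,-.194,.0565,-9.7)"
```

```text
clock: 34.38
tcp_pos: [0.5323, 0.0026, 0.1483]
tcp_rot: [180.0, 0.2, -9.8]
contact_force: [1.1, -0.8, -1.2]
gripper_width: 0.0219
finger_force: 30.0
clock: 35.0
tcp_pos: [0.4492, -0.1963, 0.1487]
tcp_rot: [-180.0, 0.2, -10.1]
contact_force: [-0.5, 1.2, -2.4]
gripper_width: 0.0218
finger_force: 30.0
clock: 35.25
tcp_pos: [0.4487, -0.1918, 0.1118]
tcp_rot: [-179.8, 0.5, -9.7]
contact_force: [-0.6, 0.6, -2.2]
gripper_width: 0.0217
finger_force: 30.0
shift tool mm [ 3.4  1.9 55.2] twist rad -0.001 or half turn 3.141 cur yaw -9.7 j6 73.6
```

```bash
python3 -m jog '[{"hand":1,"tx":0.001,"ty":0,"tz":0.03,"twist":0},{"hand":1,"tx":0,"ty":0,"tz":0.02,"twist":0},{"hand":1,"tx":0,"ty":0,"tz":0.004,"twist":0},{"hand":1,"tx":0,"ty":0,"tz":0,"twist":0}]'
```

```text
clock: 35.75
tcp_pos: [0.4532, -0.1939, 0.0619]
tcp_rot: [-180.0, -0.0, -9.7]
contact_force: [0.2, 0.2, -2.4]
gripper_width: 0.022
finger_force: 30.0
```

```bash
python3 -m jog '[{"hand":1,"tx":0,"ty":0,"tz":0.004,"twist":0},{"hand":1,"tx":0,"ty":0,"tz":0.001,"twist":0},{"hand":1,"tx":0,"ty":0,"tz":0,"twist":0}]'
python3 -m jog '[{"hand":0,"tx":0,"ty":0,"tz":0,"twist":0},{"hand":0,"tx":0,"ty":0,"tz":0,"twist":0},{"hand":0,"tx":0,"ty":0,"tz":0,"twist":0},{"hand":0,"tx":0,"ty":0,"tz":-0.04,"twist":0},{"hand":0,"tx":0,"ty":0,"tz":-0.06,"twist":0}]'
python3 -m jog '[{"hand":0,"tx":0.03,"ty":-0.05,"tz":-0.02,"twist":0},{"hand":0,"tx":0.03,"ty":-0.05,"tz":-0.02,"twist":0},{"hand":0,"tx":0.03,"ty":-0.05,"tz":-0.02,"twist":0},{"hand":0,"tx":0.03,"ty":-0.05,"tz":-0.02,"twist":0}]'
python3 -m jog '[{"hand":0,"tx":0,"ty":-0.05,"tz":0,"twist":0},{"hand":0,"tx":0,"ty":-0.05,"tz":0,"twist":0},{"hand":0,"tx":0,"ty":-0.05,"tz":0,"twist":0},{"hand":0,"tx":0,"ty":-0.05,"tz":0,"twist":0},{"hand":0,"tx":0,"ty":0,"tz":0,"twist":0}]'
python3 - <<'E'
from h import *
a=r.camera("scene")[:,:,::-1][130:260,100:320]; b=r.camera("top")[:,:,::-1][180:305,330:490]
a=cv2.resize(a,(508,300),interpolation=cv2.INTER_CUBIC); b=cv2.resize(b,(384,300),interpolation=cv2.INTER_CUBIC)
h=np.zeros((600,508,3),np.uint8);h[:300]=a;h[300:,:384]=b;cv2.imwrite("pics/end.png",h)
E
```

```text
clock: 36.12
tcp_pos: [0.4529, -0.1945, 0.0567]
tcp_rot: [180.0, -0.0, -9.7]
contact_force: [-0.8, -0.7, -2.4]
gripper_width: 0.022
finger_force: 30.0
clock: 36.75
tcp_pos: [0.4509, -0.1935, 0.1554]
tcp_rot: [-179.9, 0.3, -9.7]
contact_force: [0.7, -0.3, 0.4]
gripper_width: 0.0437
finger_force: 0.0
clock: 37.25
tcp_pos: [0.6057, -0.016, 0.2373]
tcp_rot: [180.0, -0.0, -9.7]
contact_force: [0.3, -0.0, 0.7]
gripper_width: 0.044
finger_force: 0.0
clock: 37.88
tcp_pos: [0.6384, 0.1831, 0.2361]
tcp_rot: [-180.0, 0.0, -9.5]
contact_force: [-0.6, -0.3, -0.4]
gripper_width: 0.0439
finger_force: 0.0
```

View pics/end.png

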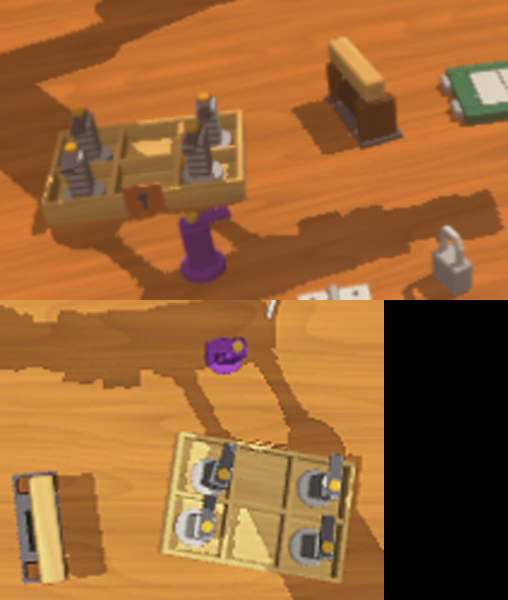

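All four locks stand upright in their own cells with tongues towards the keyhole side, the roller hangs in its rest, and the arm is clear. Handing in.

```bash
python3 -c "
from cell import r
print(r.sign_off())"
```

```text
the job is handed in; nothing more can be done
None
```

The job is handed in, with no verdict returned: in the camera images all five slats looked flush, the roller was back in its rest, and the four cam locks on the bench stood upright in their own crate cells with tongues towards the keyhole plate.

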